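# Hang the washed dosing cup on the drying post

### The arm

A 6-joint arm with a two-finger parallel gripper is mounted at the origin on the work surface. World frame = base frame: x ahead of the robot, y to its left, z up, the work surface at z = 0. Lengths are in mm, angles in rad, forces in N, time in s.
With the tool pointing down it reaches from about 150 to 775 mm from the base axis. Payload 6.1 kg.
Tool frame: the origin (TCP) lies at the very end of the fingers, on their centre line; the grasp point (between the pads) lies 19 mm behind it; z points along the fingers, y is the line along which they close (so a half turn about z gives the same grasp; the last joint's range is limited). The gripper opens to 85 mm and grips with 20 to 120 N. Pads are 22 mm wide; open, the fingers measure 114 mm over their backs; the gripper's body (76 mm by 85 mm) begins 54 mm behind the grasp point. The pads swing forward as they close: fully open they stand 13 mm farther back than shut.
Start: joints at [-1.311, 0.126, -0.04, 1.405, 0, 1.571], TCP at [134.86, -507.367, 231.295] pointing down, gripper open.
Joint ranges: [-2.72, 2.72], [-0.95, 1.95], [-1.27, 1.35], [-1.78, 2.02], [-1.46, 1.47], [-3.14, 3.14]. Speed limits (rad/s): [2.39, 2.39, 3.01, 3.14, 3.14, 3.14].

### API

Orientations are given as a rotation vector (axis times angle).
In Python, from bench import telemetry, cams, workorder gives the robot as it stands.
- The arm moves only by the shell command python3 -m crank 'ROWS' [FORCE]. ROWS is JSON, a list of rows, each a list of 5 numbers: the shift along the tool's x, y, z normalised to -1 to 1, where 1 is 600 mm, then the turn about the tool's z normalised to -1 to 1, where 1 is pi rad, then the opening, from -1 (shut) to 1 (fully open). In form: [[dx, dy, dz, turn, hand], ...]. A call has exactly 10 rows; each row is the pose to reach, as a shift and turn from the pose commanded when the call began, along the tool's axes at that moment, turning the shorter way round; what a row does not reach only later rows make up. A row lasts 1/8 s, in which the tool goes at most 62.5 mm and 10.7 degrees, less where a joint would pass 70% of its speed; a pose out of reach is approached as far as the arm can. A call with a number of a shift or a turn outside -1 to 1 is refused whole. A call with a gripper value outside its range is refused whole. The fingers move at their own pace and stop on an object; FORCE is the grip in N (left out, the last holds). Time passes only in rows, so rows that repeat a pose let the fingers close, or fill a call up. It gives the time, the measured TCP pose, the force, the opening and the grip force at its end, in the units of the state.
- telemetry.observe(): the state, without advancing time (a new reading comes with each control period).
- cams.capture(name): name is "scene" or "top"; returns the picture (480x640x3 uint8, red, green, blue); there is no depth.
- cams.calibration(name): a dict with "fx", "fy", "cx", "cy" (pixels), "k1" (the pictures are not rectified: a ray, as slopes to the right and down, at radius r is drawn at 1 + k1 r^2 times it, then the intrinsics apply), "rvec" (rotation vector, rad) and "tvec" (3), from world to camera coordinates, as OpenCV has them. Camera axes: x right, y down, z forward; pixel columns grow to the right and rows downward; lengths in mm; the calibration is good to about 2 mm. A picture is of the moment at which its call begins. calibration takes no time and is no camera call.
- workorder.finish_job(): hands the job in; it is judged then, once.
The state is a dict: "clock": time; "joint_pos": joint angles; "qvel": joint speeds; "tau": joint torques, N m; "ee_pos": TCP position; "eef_rot": TCP orientation; "contact_force": force on the tool from outside, world axes, zero at the start; "ft_torque": the same for the moment, N m; "width": opening from 0.0 (shut) to 1.0 (fully open); "grasp_force": force on a finger pad.
Only numpy, scipy, OpenCV 4.12 (cv2) and the standard library are available. Lean on these libraries where they do the work, as an engineer would, in place of code of your own. Each camera call takes 0.05 s, during which the arm holds its last target. There are 200 camera calls.

### The job

The washed steel cup lying on its side in the wire cradle should dry mouth-down on the taller of the two drying posts: first free that post by moving the metal ring that sits on it over to the shorter post, then turn the cup upside down over the tall post until its floor rests on the tip. Lower each piece fully home before letting go (do not drop it), and leave the other things on the bench where they are.

Things in the scene. Friction and masses are not known exactly. Their poses are not given: they have to be found in the camera images.
- cup: plain steel cup, straight-sided: outside diameter 58, length 90, wall 3, floor 5 (inside depth 85, bore 52). Loose, 0.1 to 0.2 kg. Origin: centre of the outside of its closed end; z axis runs from there to the mouth. It starts lying level in the cradle, axis 43 above the bench, mouth pointing to the robot's left (+y, within about 25 degrees) (sizes in mm)
- cup_rim (a point): centre of the cup's mouth, 90 along the cup's z axis from its origin (sizes in mm)
- cradle: fixed wire cradle on which the cup lies: plate 120 x 56 and two rails along its x axis, 20 either side of the middle, tops at 21. Origin: centre of its underside; x along the rails, the way the cup's mouth points. It is no wider than the cup, so fingers can pass beside the cup (sizes in mm)
- ring: thick aluminium ring, outside diameter 60, hole 37, height 22. Loose, about 0.09 kg. Origin: centre of its underside, z up. At the start it sits round the tall post on the step of its sleeve, underside 45 above the bench (sizes in mm)
- tall_post: fixed drying post: round foot diameter 90, 10 thick; sleeve of diameter 44 up to 45 above the bench, its top a step; shaft of diameter 28 up to the flat tip at 115 (4 bevel). Origin: centre of the underside of the foot. A cup hung on it has its floor on the tip: outside of the closed end at 120, rim at 30 (sizes in mm)
- tall_post_tip (a point): centre of the tip of the tall post, 115 above the bench (sizes in mm)
- short_post: fixed drying post, foot, sleeve and shaft as the tall one, but its tip is only 72 above the bench; the posts may stand either way round. Origin: centre of the underside of the foot. A ring put on it rests on the sleeve's step, underside at 45 (sizes in mm)
- short_post_tip (a point): centre of the tip of the short post, 72 above the bench (sizes in mm)
- brush: small bystander brush, 150 long, lying between the cradle and the posts (sizes in mm)
- tin: bystander: closed round tin with a paper label, 72 diameter, 100 tall (sizes in mm)
- bowl: bystander: white ceramic tasting bowl, 90 across, 55 tall, standing upright (sizes in mm)
- spoon: bystander: tasting spoon, 150 long, lying flat (sizes in mm)
- tamper: bystander: turned wooden tamper standing upright, foot 52 diameter, 75 tall (sizes in mm)
- jar: bystander: closed amber glass jar, 70 diameter, 100 tall (sizes in mm)
Things that resemble listed ones, but are neither listed nor needed, are in the scene too. What is shaped like the tall_post but pink, purple or turquoise is not meant.

How it is judged:
By the outcome, as a careful person would: the job done as asked, in the order asked, and still so for the second after the job is handed in, with the robot touching nothing.
It also fails if it takes over 59 s, if anything falls off the work surface, if the arm or the gripper's body presses on something with over 40 N, if the wrist force passes 120 N, or if a joint passes its speed limit or range.

## Working session

There is one attempt and no reset: what is moved stays moved. The work goes in short steps, Python scripts to look and compute and a shell command to move; the robot and the scene stay as the last step left them, time stands still between calls to the robot, and variables do not carry over. Pictures are saved under pics/ and viewed, at most 10 in all, crops included, and the job is handed in when it is done.

```bash
mkdir -p pics; ls; python3 - <<'E'
from bench import telemetry,cams
import cv2
for n in("scene","top"):
    cv2.imwrite(f"pics/{n}0.png",cams.capture(n)[...,::-1]); print(n,cams.calibration(n))
print(telemetry.observe())
E
```

```text
pics
scene {'fx': 554.9977994941593, 'fy': 554.9977994941593, 'cx': 323.94158045939196, 'cy': 236.71192660945158, 'k1': -0.1257284861577917, 'rvec': array([ 1.58475402,  1.7693738 , -0.91725281]), 'tvec': array([  47.96213255, -232.34093943, 1700.99805267])}
top {'fx': 486.59672879692727, 'fy': 486.59672879692727, 'cx': 318.1843296171353, 'cy': 235.09278100106633, 'k1': -0.03189257852196529, 'rvec': array([ 2.18184803, -2.16622357,  0.10804641]), 'tvec': array([ -21.31767806,  491.12979164, 1190.48318561])}
{'clock': 0.1, 'joint_pos': array([-1.31098397e+00,  1.26320493e-01, -4.05129749e-02,  1.40537681e+00,
       -5.95312914e-06,  1.57078375e+00]), 'qvel': array([-0.00097766, -0.00075023,  0.00170405, -0.00048633, -0.00068757,
       -0.00026991]), 'tau': array([-8.10203983e-05, -4.36905241e+01,  3.53604591e+01,  1.36617347e-02,
       -7.80296045e-05, -2.09051524e-05]), 'ee_pos': array([ 134.7775756 , -507.03135449,  230.60317052]), 'eef_rot': array([-3.11372973e+00, -4.06803480e-01,  2.96839964e-04]), 'contact_force': array([ 0.3236753 ,  0.30269856, -0.12121023]), 'ft_torque': array([-0.0066227 ,  0.02750196,  0.01923124]), 'grasp_force': 0.0, 'width': 0.9992645682179476}
```

View pics/scene0.png

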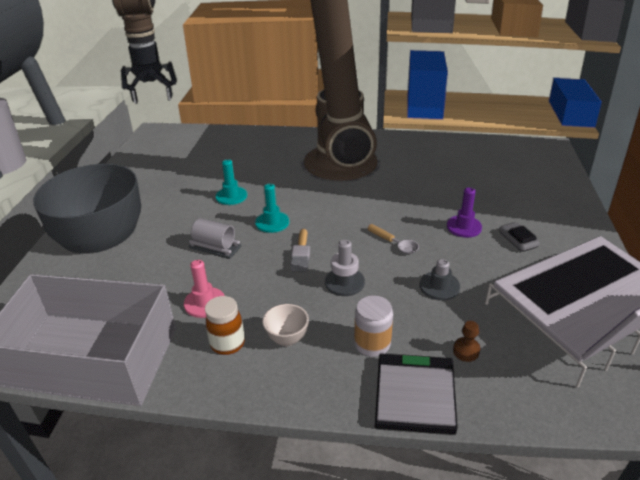

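View pics/top0.png

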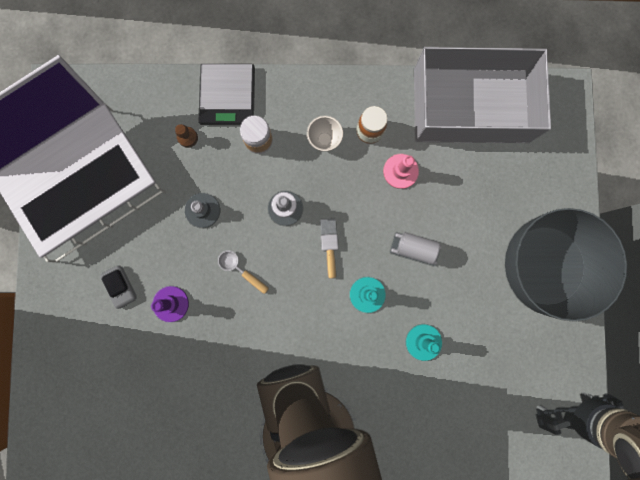

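The scene view shows the ringed grey tall post at about (345,265), the short one at (440,280), and the cup at (213,235). In the top view they are at (285,205), (202,208) and (415,248), with the cup's mouth to the left. I'll enlarge these areas to pick exact pixels.

```bash
cat > h.py <<'E'
import numpy as np,cv2
from bench import telemetry,cams
C={n:cams.calibration(n) for n in("scene","top")}
def ray(n,p):
    c=C[n];K=np.array([[c['fx'],0,c['cx']],[0,c['fy'],c['cy']],[0,0,1]])
    u=cv2.undistortPoints(np.array([[p]],float),K,np.array([c['k1'],0,0,0.]))[0,0]
    R=cv2.Rodrigues(c['rvec'])[0];d=R.T@np.r_[u,1]
    return -R.T@c['tvec'],d/np.linalg.norm(d)
def plane(n,p,z):
    o,d=ray(n,p);return o+d*(z-o[2])/d[2]
def tri(ps,pt):
    (o,d),(q,e)=ray("scene",ps),ray("top",pt)
    s,t=np.linalg.lstsq(np.c_[d,-e],q-o,rcond=None)[0]
    return (o+s*d+q+t*e)/2,np.linalg.norm(o+s*d-q-t*e)
def proj(n,P):
    c=C[n];K=np.array([[c['fx'],0,c['cx']],[0,c['fy'],c['cy']],[0,0,1]])
    return cv2.projectPoints(np.array([P],float),c['rvec'],c['tvec'],K,np.array([c['k1'],0,0,0.]))[0].ravel()
def crops(items,out):  # items: (img,x0,y0) 80x60 windows, 5x enlarged, 2x2
    t=[]
    for im,x,y in items:
        a=cv2.resize(im[y:y+60,x:x+80],(400,300),interpolation=cv2.INTER_CUBIC)
        for k in range(0,80,10):cv2.putText(a,str(x+k),(k*5,8),0,.3,(0,255,255));cv2.line(a,(k*5,10),(k*5,14),(0,255,255))
        for k in range(10,60,10):cv2.putText(a,str(y+k),(0,k*5+3),0,.3,(0,255,255));cv2.line(a,(20,k*5),(24,k*5),(0,255,255))
        t.append(a)
    cv2.imwrite(out,np.vstack([np.hstack(t[:2]),np.hstack(t[2:])]))
E
python3 - <<'E'
from h import *
s=cv2.imread("pics/scene0.png");t=cv2.imread("pics/top0.png")
crops([(s,175,205),(t,375,218),(s,310,235),(t,245,180)],"pics/c1.png")
crops([(s,400,245),(t,165,180),(s,270,220),(t,300,215)],"pics/c2.png")
E
```

```text
(no output)
```

View pics/c1.png

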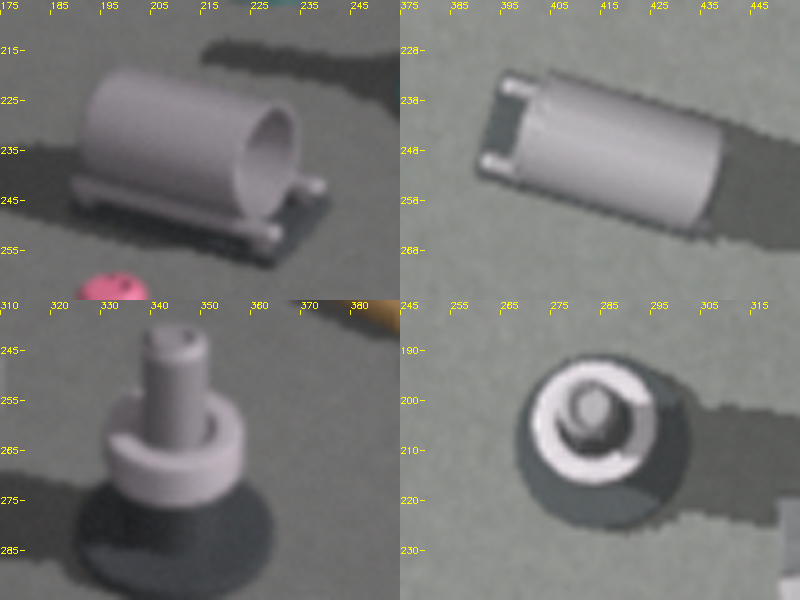

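View pics/c2.png

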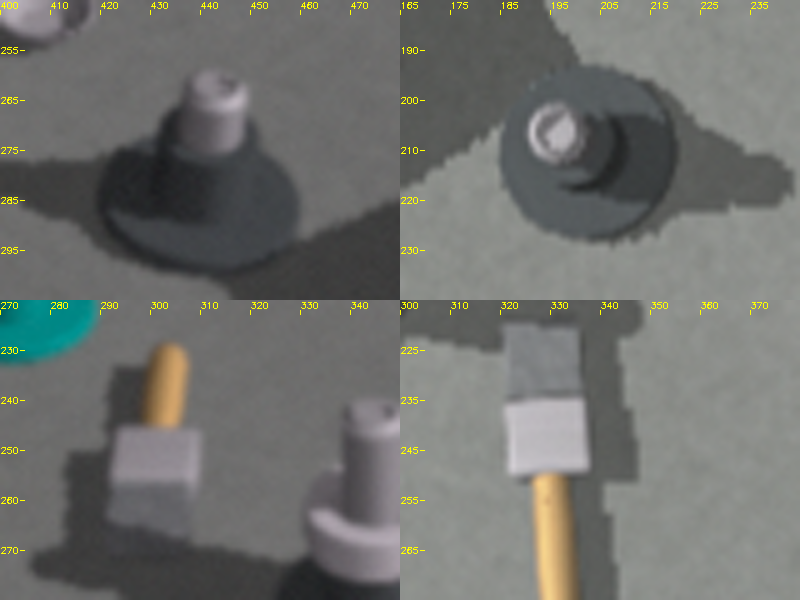

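The crops show, as scene / top pixels: cup mouth centre (228,237) / (402,243), cup closed end at top (437,253), tall tip (345,242.5) / (283.6,201), ring top (345,260) / (283.5,204.4), short tip (443,262) / (196.4,206.2). Next I triangulate these points.

```bash
python3 - <<'E'
from h import *
np.set_printoptions(precision=1,suppress=True)
for n,a,b in [("mouth",(228.2,237),(401.8,242.8)),("talltip",(345,242.5),(283.6,201)),("ringtop",(344.8,260),(283.5,204.4)),("shorttip",(443,262.2),(196.4,206.2))]:
    print(n,*tri(a,b))
m=plane("top",(401.8,242.8),43);c=plane("top",(436.7,253.3),43);d=(m-c)[:2]
print("mouth/closed on z43",m,c,np.linalg.norm(d),"dir deg",np.degrees(np.arctan2(d[1],d[0])))
print("scene mouth z43",plane("scene",(228.2,237),43))
print("tip planes",plane("top",(283.6,201),115),plane("scene",(345,242.5),115),plane("top",(196.4,206.2),72),plane("scene",(443,262.2),72))
print("ring plane",plane("top",(283.5,204.4),67),plane("scene",(344.8,260),67))
print("feet top",plane("top",(285.7,208.2),10),plane("top",(202.8,210.8),10))
s=telemetry.observe();print(cv2.Rodrigues(s['eef_rot'])[0],s['ee_pos'])
E
```

```text
mouth [ 471.9 -222.5   40.4] 2.0960789858680045
talltip [561.9  65.3 111. ] 3.237219203385773
ringtop [561.7  66.8  63.5] 0.5154581166780083
shorttip [555.1 277.9  67.8] 0.615561772503599
mouth/closed on z43 [ 471.9 -223.1   43. ] [ 446.7 -308.8   43. ] 89.27123211378984 dir deg 73.58287002556214
scene mouth z43 [ 475.3 -220.2   43. ]
tip planes [561.4  63.4 115. ] [566.9  67.3 115. ] [554.4 276.5  72. ] [560.3 277.5  72. ]
ring plane [561.1  66.8  67. ] [566.1  66.9  67. ]
feet top [560.5  65.   10. ] [552.3 275.4  10. ]
[[ 1.   0.3 -0. ]
 [ 0.3 -1.   0. ]
 [-0.  -0.  -1. ]] [ 134.8 -507.   230.6]
```

```bash
cat >> h.py <<'E'
def go(x,y,z,head=None):
    s=telemetry.observe();R=cv2.Rodrigues(s['eef_rot'])[0]
    d=R.T@(np.array([x,y,z])-s['ee_pos'])/600
    h=np.degrees(np.arctan2(R[1,0],R[0,0]));t=0 if head is None else -(head-h)/180
    print("delta",np.round(d,4),"turn",round(t,4),"pos",s['ee_pos'].round(1),"head",round(h,2),"tilt",R[2].round(3),"F",s['contact_force'].round(1),"w",round(s['width'],3),"g",round(s['grasp_force'],1),"t",round(s['clock'],2))
E
python3 -m crank '[[0.933,-0.741,0.05,-0.326,1],[0.933,-0.741,0.05,-0.326,1],[0.933,-0.741,0.05,-0.326,1],[0.933,-0.741,0.05,-0.326,1],[0.933,-0.741,0.05,-0.326,1],[0.933,-0.741,0.05,-0.326,1],[0.933,-0.741,0.05,-0.326,1],[0.933,-0.741,0.05,-0.326,1],[0.933,-0.741,0.05,-0.326,1],[0.933,-0.741,0.05,-0.326,1]]' 40
python3 -c "
from h import *
go(562,66,150,73.6)"
```

```text
clock: 1.35
ee_pos: [508.4, -4.5, 204.8]
eef_rot: [2.516, 1.882, -0.0]
contact_force: [-0.1, -0.8, 0.1]
width: 0.998
grasp_force: 0.0
delta [0.1379 0.0525 0.0912] turn -0.0001 pos [508.4  -4.5 204.8] head 73.59 tilt [-0. -0. -1.] F [-0.1 -0.8  0.1] w 0.998 g 0.0 t 1.35
```

```bash
python3 -m crank '[[0.138,0.0525,0.091,0,1],[0.138,0.0525,0.091,0,1],[0.138,0.0525,0.091,0,1],[0.138,0.0525,0.091,0,1],[0.138,0.0525,0.091,0,1],[0.138,0.0525,0.091,0,1],[0.138,0.0525,0.091,0,1],[0.138,0.0525,0.091,0,1],[0.138,0.0525,0.091,0,1],[0.138,0.0525,0.091,0,1]]'
python3 - <<'E'
from h import *
go(562,66,47,73.6)
s=cams.capture("scene")[...,::-1];t=cams.capture("top")[...,::-1]
P=telemetry.observe()['ee_pos'];print(proj("scene",P),proj("top",P))
cv2.imwrite("pics/s1.png",s);cv2.imwrite("pics/t1.png",t)
crops([(s,305,205),(t,245,170),(s,305,245),(t,245,150)],"pics/c3.png")
E
```

```text
clock: 2.6
ee_pos: [561.3, 64.1, 150.4]
eef_rot: [-2.516, -1.881, 0.0]
contact_force: [-0.5, 0.2, -0.3]
width: 1.002
grasp_force: 0.0
delta [0.0034 0.0003 0.1724] turn -0.0002 pos [561.3  64.1 150.4] head 73.57 tilt [-0. -0. -1.] F [-0.5  0.2 -0.3] w 1.002 g 0.0 t 2.6
[343.7552676  227.19975116] [282.2083536  198.44317659]
```

View pics/c3.png

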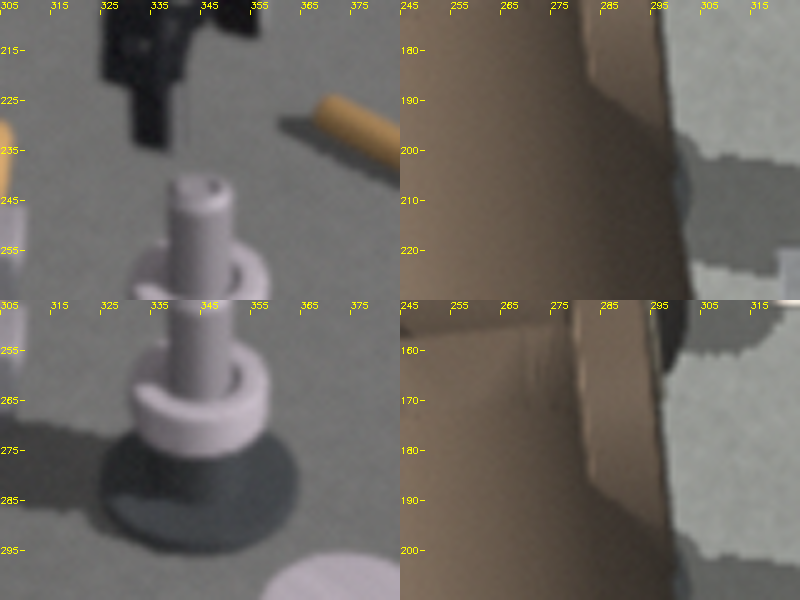

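The scene view shows the two fingertips at about (335,234) and (354,212). They straddle the tall post's tip at (345,242) as predicted, so I descend, close on the ring and check.

```bash
python3 -m crank '[[0.003,0,0.04,0,1],[0.003,0,0.08,0,1],[0.003,0,0.12,0,1],[0.003,0,0.15,0,1],[0.003,0,0.172,0,1],[0.003,0,0.172,0,1],[0.003,0,0.172,0,-1],[0.003,0,0.172,0,-1],[0.003,0,0.172,0,-1],[0.003,0,0.172,0,-1]]' 40
python3 -c "
from h import *
go(562,66,140,73.6)"
```

```text
clock: 3.95
ee_pos: [562.7, 65.9, 48.6]
eef_rot: [2.515, 1.88, 0.003]
contact_force: [-1.2, -0.5, 6.2]
width: 0.671
grasp_force: 43.4
delta [-1.000e-04 -8.000e-04 -1.523e-01] turn -0.0002 pos [562.7  65.9  48.6] head 73.57 tilt [ 0.001  0.002 -1.   ] F [-1.2 -0.5  6.2] w 0.671 g 43.4 t 3.95
```

```bash
python3 -m crank '[[0,0,-0.02,0,-1],[0,0,-0.05,0,-1],[0,0,-0.1,0,-1],[0,0,-0.15,0,-1],[0,0,-0.17,0,-1],[0,0,-0.17,0,-1],[0,0,-0.17,0,-1],[0.06,0,-0.17,0,-1],[0.12,0,-0.17,0,-1],[0.18,0,-0.17,0,-1]]'
python3 -c "
from h import *
go(555,276.5,120,73.6)"
```

```text
clock: 5.2
ee_pos: [592.0, 170.1, 147.7]
eef_rot: [-2.516, -1.88, 0.004]
contact_force: [0.1, 0.4, -1.1]
width: 0.674
grasp_force: 43.0
delta [ 0.1527 -0.1092  0.0462] turn -0.0003 pos [592.  170.1 147.7] head 73.55 tilt [-0.001 -0.002 -1.   ] F [ 0.1  0.4 -1.1] w 0.674 g 43.0 t 5.2
```

```bash
python3 -m crank '[[0.05,-0.036,0.01,0,-1],[0.1,-0.073,0.02,0,-1],[0.15,-0.109,0.046,0,-1],[0.153,-0.109,0.06,0,-1],[0.153,-0.109,0.073,0,-1],[0.153,-0.109,0.073,0,-1],[0.153,-0.109,0.073,0,-1],[0.153,-0.109,0.073,0,-1],[0.153,-0.109,0.073,0,-1],[0.153,-0.109,0.073,0,-1]]'
python3 - <<'E'
from h import *
s=cams.capture("scene")[...,::-1];t=cams.capture("top")[...,::-1]
go(555,276.5,48.6,73.6)
cv2.imwrite("pics/s2.png",s);cv2.imwrite("pics/t2.png",t)
crops([(s,400,215),(t,165,180),(s,400,245),(t,245,180)],"pics/c4.png")
E
```

```text
clock: 6.45
ee_pos: [555.8, 275.9, 105.7]
eef_rot: [2.516, 1.881, 0.001]
contact_force: [0.7, 0.4, -0.4]
width: 0.675
grasp_force: 43.0
delta [ 0.0006 -0.0013  0.095 ] turn -0.0002 pos [555.7 275.9 105.6] head 73.57 tilt [ 0.  0. -1.] F [-0.3  0.4 -0.3] w 0.669 g 43.0 t 6.55
```

View pics/c4.png

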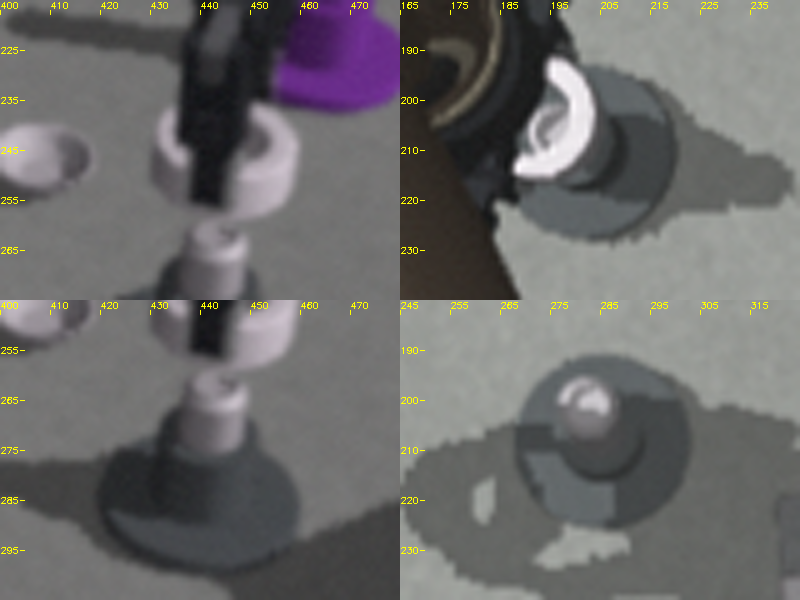

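The ring (scene centre about (444.8,243)) hangs a little right of the short tip at (443,262). I'll quantify the offset in the same camera so the calibration bias cancels.

```bash
python3 - <<'E'
from h import *
print("ring scene",plane("scene",(444.8,243),124).round(1),"tip scene",plane("scene",(443,262.2),72).round(1))
# top: ring top face right/bottom tangents
r=plane("top",(204,207),124);b=plane("top",(193,215.6),124);print("ring right edge",r.round(1),"bottom edge",b.round(1),"tip top",plane("top",(196.4,206.2),72).round(1))
for P in[(555,276.5,124),(555,276.5,72)]:print(proj("scene",P).round(1),proj("top",P).round(1))
E
```

```text
ring scene [561.3 275.6 124. ] tip scene [560.3 277.5  72. ]
ring right edge [544.7 245.9 124. ] bottom edge [524.5 270.7 124. ] tip top [554.4 276.5  72. ]
[445.1 241.2] [190.9 202.5]
[442.4 260.6] [196.4 206. ]
```

```bash
python3 -m crank '[[0.002,0,0.02,0,-1],[0.002,0,0.04,0,-1],[0.002,0,0.05,0,-1],[0.002,0,0.06,0,-1],[0.002,0,0.07,0,-1],[0.002,0,0.08,0,-1],[0.002,0,0.087,0,-1],[0.002,0,0.091,0,-1],[0.002,0,0.093,0,-1],[0.002,0,0.093,0,-1]]'
python3 -c "
from h import *
go(555,276.5,48.6,73.6)"
```

```text
clock: 7.8
ee_pos: [556.0, 277.1, 49.7]
eef_rot: [-2.516, -1.881, -0.0]
contact_force: [0.2, -0.8, -1.1]
width: 0.67
grasp_force: 43.1
delta [-0.0015 -0.0013  0.0019] turn -0.0002 pos [556.  277.1  49.7] head 73.57 tilt [ 0.  0. -1.] F [ 0.2 -0.8 -1.1] w 0.67 g 43.1 t 7.8
```

```bash
python3 -m crank '[[0,0,0.001,0,-1],[0,0,0.002,0,-1],[0,0,0.003,0,-1],[0,0,0.004,0,-1],[0,0,0.004,0,-1],[0,0,0.004,0,-1],[0,0,0.004,0,-1],[0,0,0.004,0,-1],[0,0,0.004,0,-1],[0,0,0.004,0,-1]]'
python3 -c "
from h import *
go(555,276.5,48.6,73.6)"
```

```text
clock: 9.05
ee_pos: [556.1, 277.2, 48.7]
eef_rot: [2.516, 1.881, 0.002]
contact_force: [-3.5, -2.2, 7.5]
width: 0.673
grasp_force: 43.9
delta [-0.0016 -0.0015  0.0001] turn -0.0002 pos [556.1 277.2  48.7] head 73.56 tilt [ 0.001  0.001 -1.   ] F [-3.5 -2.2  7.5] w 0.673 g 43.9 t 9.05
```

Ring seated: z equals the original seat and 8 N upward. Now I release and rise.

```bash
python3 -m crank '[[0,0,0.002,0,1],[0,0,0.002,0,1],[0,0,0.002,0,1],[0,0,0.002,0,1],[0,0,-0.03,0,1],[0,0,-0.1,0,1],[0,0,-0.2,0,1],[0,0,-0.25,0,1],[0,0,-0.25,0,1],[0,0,-0.25,0,1]]'
python3 -c "
from h import *
go(452,-294.5,190,73.6)"
```

```text
clock: 10.3
ee_pos: [555.7, 277.0, 196.3]
eef_rot: [-2.516, -1.881, 0.002]
contact_force: [0.2, -0.5, -1.1]
width: 0.998
grasp_force: 0.0
delta [-0.9624  0.1037  0.0112] turn -0.0002 pos [555.7 277.  196.3] head 73.57 tilt [-0.001 -0.001 -1.   ] F [ 0.2 -0.5 -1.1] w 0.998 g 0.0 t 10.3
```

```bash
python3 -m crank '[[-0.96,0.104,0.011,0,1],[-0.96,0.104,0.011,0,1],[-0.96,0.104,0.011,0,1],[-0.96,0.104,0.011,0,1],[-0.96,0.104,0.011,0,1],[-0.96,0.104,0.011,0,1],[-0.96,0.104,0.011,0,1],[-0.96,0.104,0.011,0,1],[-0.96,0.104,0.011,0,1],[-0.96,0.104,0.011,0,1]]'
python3 -m crank '[[0,0,0.02,0,1],[0,0,0.05,0,1],[0,0,0.08,0,1],[0,0,0.08,0,1],[0,0,0.08,0,1],[0,0,0.08,0,1],[0,0,0.08,0,1],[0,0,0.08,0,1],[0,0,0.08,0,1],[0,0,0.08,0,1]]'
python3 - <<'E'
from h import *
go(452.5,-294.5,22,73.6)
s=cams.capture("scene")[...,::-1];t=cams.capture("top")[...,::-1]
cv2.imwrite("pics/s3.png",s);cv2.imwrite("pics/t3.png",t)
crops([(s,165,190),(t,375,218),(s,400,245),(t,165,180)],"pics/c5.png")
E
```

```text
clock: 11.55
ee_pos: [451.1, -295.6, 188.5]
eef_rot: [-2.518, -1.874, 0.002]
contact_force: [0.2, 0.6, 0.2]
width: 1.001
grasp_force: 0.0
clock: 12.8
ee_pos: [452.8, -293.1, 142.7]
eef_rot: [-2.516, -1.881, 0.0]
contact_force: [-0.5, -0.2, 0.5]
width: 1.0
grasp_force: 0.0
delta [-2.400e-03  2.000e-04  2.012e-01] turn -0.0003 pos [ 452.8 -293.1  142.7] head 73.55 tilt [ 0. -0. -1.] F [-0.5 -0.2  0.5] w 1.0 g 0.0 t 12.8
```

View pics/c5.png

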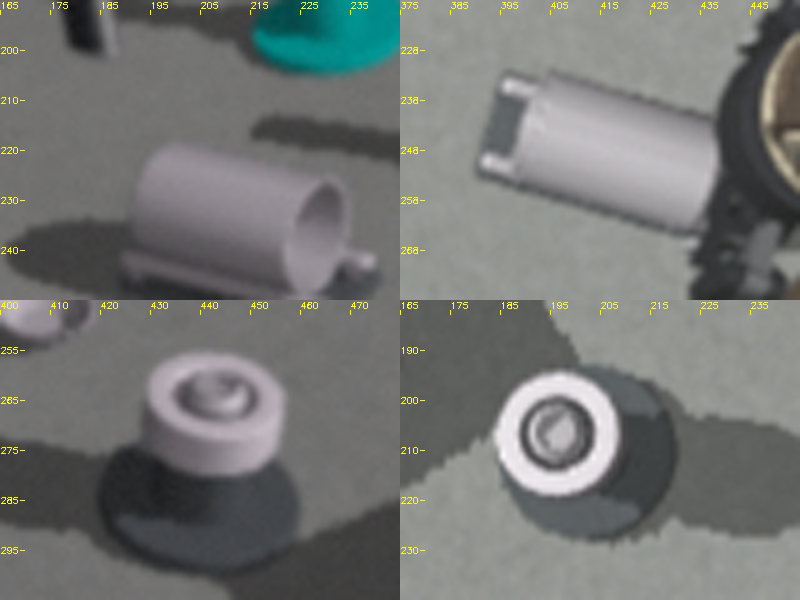

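The ring is seated concentrically on the short post (scene (442,264), top (196,206)). The cup is untouched in the cradle, so I descend near its closed end and grip lightly.

```bash
python3 -m crank '[[-0.004,0,0.05,0,1],[-0.004,0,0.1,0,1],[-0.004,0,0.15,0,1],[-0.004,0,0.18,0,1],[-0.004,0,0.203,0,1],[-0.004,0,0.203,0,1],[-0.004,0,0.203,0,-1],[-0.004,0,0.203,0,-1],[-0.004,0,0.203,0,-1],[-0.004,0,0.203,0,-1]]' 30
python3 -c "
from h import *
go(452,-294,160,73.6)"
```

```text
clock: 14.15
ee_pos: [452.0, -295.6, 22.1]
eef_rot: [2.516, 1.88, -0.001]
contact_force: [-4.2, -0.1, 5.0]
width: 0.68
grasp_force: 31.2
delta [ 0.0023 -0.0006 -0.2298] turn -0.0003 pos [ 452.  -295.6   22.1] head 73.55 tilt [-0.001  0.    -1.   ] F [-4.2 -0.1  5. ] w 0.68 g 31.2 t 14.15
```

```bash
python3 -m crank '[[0,0,-0.02,0,-1],[0,0,-0.06,0,-1],[0,0,-0.1,0,-1],[0,0,-0.16,0,-1],[0,0,-0.22,0,-1],[0,0,-0.25,0,-1],[0,0,-0.25,0,-1],[0,0,-0.25,0,-1],[0,0,-0.25,0,-1],[0,0,-0.25,0,-1]]' 20
python3 - <<'E'
from h import *
go(452,-294,160,73.6)
s=cams.capture("scene")[...,::-1];t=cams.capture("top")[...,::-1]
cv2.imwrite("pics/s4.png",s)
cv2.imwrite("pics/c6.png",cv2.resize(np.hstack([s[130:280,130:280],t[180:330,360:510]]),(800,400),interpolation=2))
E
```

```text
clock: 15.4
ee_pos: [451.8, -295.1, 170.0]
eef_rot: [-2.515, -1.88, 0.001]
contact_force: [-0.3, 0.2, -1.4]
width: 0.68
grasp_force: 30.8
delta [ 0.0018 -0.0002  0.0167] turn -0.0002 pos [ 451.8 -295.1  170. ] head 73.56 tilt [ 0.    -0.001 -1.   ] F [-0.3  0.2 -1.4] w 0.68 g 30.8 t 15.4
```

View pics/c6.png

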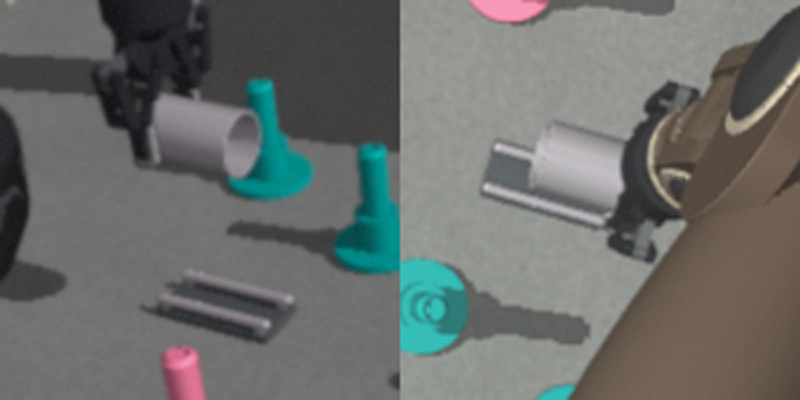

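The cup is held level, mouth to +y, at scene (213,180), and the cradle is empty. The tool cannot tilt, so I'll turn the cup by pushing its lower rim against the fixed tall post's shaft, letting it pivot in the pads.

```bash
python3 -c "
from h import *
go(531,-40,113,73.6)"
```

```text
delta [0.4452 0.0061 0.0958] turn -0.0002 pos [ 452.  -295.2  170.4] head 73.56 tilt [ 0.    -0.001 -1.   ] F [ 0.1 -0.2 -1. ] w 0.679 g 30.8 t 15.5
```

```bash
python3 -m crank '[[0.05,0.006,0,0,-1],[0.12,0.006,0,0,-1],[0.2,0.006,0,0,-1],[0.28,0.006,0.01,0,-1],[0.36,0.006,0.03,0,-1],[0.41,0.006,0.06,0,-1],[0.445,0.006,0.09,0,-1],[0.445,0.006,0.096,0,-1],[0.445,0.006,0.096,0,-1],[0.445,0.006,0.096,0,-1]]' 20
python3 - <<'E'
from h import *
go(562,65.5,134,73.6)
s=cams.capture("scene")[...,::-1];t=cams.capture("top")[...,::-1]
cv2.imwrite("pics/c7.png",cv2.resize(np.hstack([s[170:320,260:410],t[130:280,240:390]]),(800,400),interpolation=2))
E
```

```text
clock: 16.75
ee_pos: [531.4, -41.0, 114.1]
eef_rot: [2.517, 1.879, 0.001]
contact_force: [0.9, 0.3, -0.7]
width: 0.673
grasp_force: 30.8
delta [ 0.1847 -0.0015 -0.0332] turn -0.0005 pos [531.4 -41.  114.1] head 73.5 tilt [ 0.     0.001 -1.   ] F [ 0.9  0.3 -0.7] w 0.673 g 30.8 t 16.75
```

View pics/c7.png

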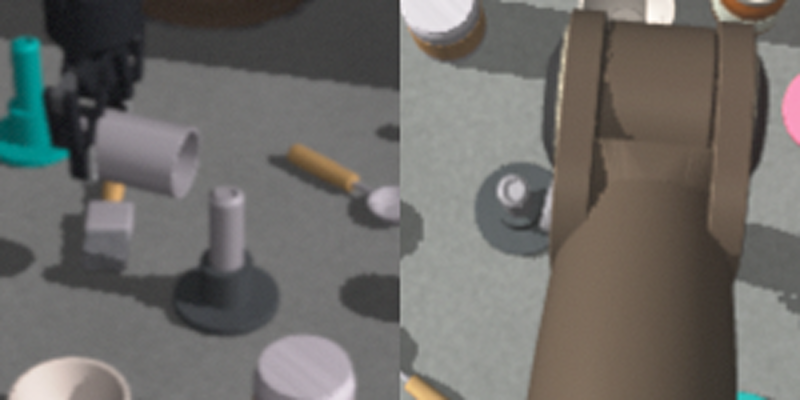

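The picture shows the cup level with its mouth about 20 mm short of the tall post's shaft (scene crop (185,165) against the tip at (225,190)), aligned. I push slowly.

```bash
python3 -m crank '[[0.015,0,0,0,-1],[0.03,0,0,0,-1],[0.037,0,0,0,-1],[0.044,0,0,0,-1],[0.051,0,-0.003,0,-1],[0.058,0,-0.006,0,-1],[0.065,0,-0.009,0,-1],[0.072,0,-0.013,0,-1],[0.079,0,-0.017,0,-1],[0.085,0,-0.02,0,-1]]' 20
python3 - <<'E'
from h import *
go(562,65.5,134,73.6)
s=cams.capture("scene")[...,::-1]
cv2.imwrite("pics/c8.png",cv2.resize(s[170:320,260:410],(500,500),interpolation=2))
E
```

```text
clock: 18.1
ee_pos: [545.5, 5.6, 126.6]
eef_rot: [2.513, 1.874, -0.006]
contact_force: [-3.3, -12.0, 5.0]
width: 0.682
grasp_force: 35.7
delta [ 0.1035 -0.0021 -0.0131] turn -0.0009 pos [545.5   5.6 126.6] head 73.44 tilt [-0.007  0.003 -1.   ] F [ -3.3 -12.    5. ] w 0.682 g 35.7 t 18.1
```

View pics/c8.png

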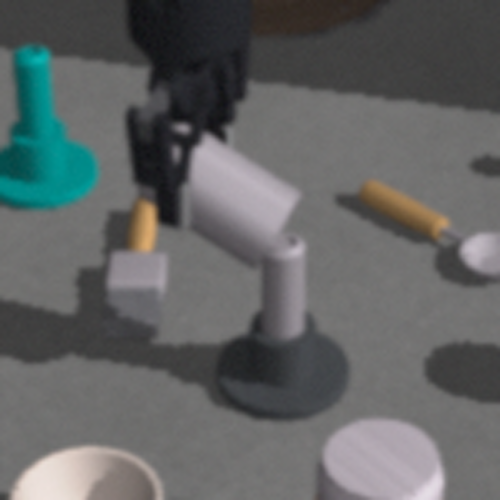

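The cup is tilted roughly 35–40° mouth-down, with the tip entering its mouth (crop tip (292,240), lower rim (265,262)). The geometry matches my plan, so I continue the scoop.

```bash
python3 -m crank '[[0.012,0,-0.005,0,-1],[0.024,0,-0.01,0,-1],[0.036,0,-0.015,0,-1],[0.048,0,-0.018,0,-1],[0.06,0,-0.02,0,-1],[0.07,0,-0.02,0,-1],[0.08,0,-0.02,0,-1],[0.09,0,-0.02,0,-1],[0.1,0,-0.02,0,-1],[0.1,0,-0.02,0,-1]]' 20
python3 -c "
from h import *
go(562,65.5,134,73.6)"
```

```text
clock: 19.4
ee_pos: [562.3, 65.0, 137.2]
eef_rot: [2.514, 1.879, -0.005]
contact_force: [-1.3, -6.9, 0.8]
width: 0.679
grasp_force: 47.4
delta [ 0.0008 -0.0007  0.0053] turn -0.0002 pos [562.3  65.  137.2] head 73.56 tilt [-0.005  0.001 -1.   ] F [-1.3 -6.9  0.8] w 0.679 g 47.4 t 19.4
```

```bash
python3 -m crank '[[0.005,0,0,0,-1],[0.01,0,0,0,-1],[0.015,0,0,0,-1],[0.02,0,0,0,-1],[0.022,0,0,0,-1],[0.022,0,0,0,-1],[0.022,0,0,0,-1],[0.022,0,0,0,-1],[0.022,0,0,0,-1],[0.022,0,0,0,-1]]' 20
python3 - <<'E'
from h import *
go(562,65.5,137,73.6)
s=cams.capture("scene")
cv2.imwrite("pics/s9.png",s[...,::-1])
# light-grey cup: print brightness runs on rows
g=s.astype(int);m=(g.min(2)>95)&((g.max(2)-g.min(2))<40)
for y in range(195,275,5):
    r=np.where(m[y,290:400])[0]+290
    print(y,[(int(q[0]),int(q[-1])) for q in np.split(r,np.where(np.diff(r)>1)[0]+1) if len(q)>2])
print([proj("scene",(565,77,z)).round(0) for z in(170,80)])
E
```

```text
clock: 20.65
ee_pos: [564.9, 76.7, 135.8]
eef_rot: [2.515, 1.878, -0.01]
contact_force: [-1.4, -8.3, -4.6]
width: 0.681
grasp_force: 47.2
delta [-0.0193  0.0006 -0.0018] turn -0.0005 pos [564.9  76.7 135.8] head 73.51 tilt [-0.007 -0.002 -1.   ] F [-1.4 -8.3 -4.6] w 0.681 g 47.2 t 20.65
195 [(290, 336)]
200 [(290, 337), (367, 384)]
205 [(290, 332), (364, 399)]
210 [(290, 331), (362, 399)]
215 [(290, 331), (355, 399)]
220 [(290, 331), (351, 399)]
225 [(290, 332), (351, 368), (375, 399)]
230 [(290, 299), (307, 333), (349, 361), (385, 399)]
235 [(308, 333), (349, 367), (394, 399)]
240 [(307, 334), (349, 377), (394, 399)]
245 [(294, 301), (305, 335), (346, 390)]
250 [(293, 336), (347, 389)]
255 [(292, 337), (346, 397)]
260 [(294, 338), (345, 399)]
265 [(308, 334), (344, 351), (354, 399)]
270 [(308, 330), (344, 349), (358, 399)]
[array([350., 221.]), array([350., 255.])]
```

```bash
python3 - <<'E'
from h import *
s=cv2.imread("pics/s9.png").astype(int)
print("bench",s[250,300],"cup?",s[245,350],s[245,342])
m=(s[...,2]-s[...,1])>4
for y in range(205,282,4):
    r=np.where(m[y,310:400])[0]+310
    print(y,[(int(q[0]),int(q[-1])) for q in np.split(r,np.where(np.diff(r)>1)[0]+1) if len(q)>2] if len(r) else [])
E
```

```text
bench [148 140 147] cup? [134 127 133] [90 85 90]
205 []
209 []
213 [(356, 359)]
217 [(355, 360)]
221 [(351, 360)]
225 [(352, 360), (368, 377)]
229 [(351, 360), (367, 384)]
233 [(351, 361), (372, 391)]
237 [(351, 362), (380, 395)]
241 [(350, 362), (388, 393)]
245 [(348, 362)]
249 [(348, 363)]
253 [(349, 361)]
257 []
261 [(343, 350)]
265 [(346, 349)]
269 [(345, 349)]
273 []
277 []
281 []
```

```bash
python3 -m crank '[[0.004,0,0,0,-1],[0.008,0,0,0,-1],[0.012,0,0,0,-1],[0.014,0,0,0,-1],[0.014,0,0,0,-1],[0.014,0,0,0,-1],[0.014,0,0,0,-1],[0.014,0,0,0,-1],[0.01,0,0,0,-1],[0.005,0,0,0,-1]]' 20
cat >> h.py <<'E'
def edge(f):
    s=cams.capture("scene");cv2.imwrite(f,s[...,::-1]);d=s.astype(int)
    m=(d[...,0]-d[...,1])>4
    for y in range(209,276,4):
        r=np.where(m[y,325:376])[0]+325
        if len(r):print(y,[(int(q[0]),int(q[-1])) for q in np.split(r,np.where(np.diff(r)>1)[0]+1) if len(q)>2],end=' ')
    print()
E
python3 - <<'E'
from h import *
go(562,65.5,137,73.6)
edge("pics/s10.png")
E
```

```text
clock: 21.95
ee_pos: [566.9, 82.0, 136.8]
eef_rot: [-2.515, -1.881, 0.001]
contact_force: [0.3, 0.3, -0.9]
width: 0.679
grasp_force: 46.3
delta [-0.0287 -0.     -0.0004] turn -0.0001 pos [566.9  82.  136.8] head 73.58 tilt [-0.    -0.001 -1.   ] F [ 0.3  0.3 -0.9] w 0.679 g 46.3 t 21.95
213 [(358, 362)] 217 [(357, 362)] 221 [(354, 362)] 225 [(354, 362), (368, 375)] 229 [(354, 362), (367, 375)] 233 [(354, 362), (372, 375)] 237 [(354, 362)] 241 [(353, 363)] 245 [(349, 362)] 249 [(349, 362)] 253 [(352, 360)] 257 [(349, 351)] 261 [(347, 350)] 265 [(344, 350)] 269 [(344, 349)]
```

The cup is vertical now (right edge at column 362 from row 217 to 249). I centre it over the post and lower it.

```bash
python3 -m crank '[[-0.01,0,0,0,-1],[-0.02,0,0,0,-1],[-0.0285,0,0,0,-1],[-0.0285,0,0.01,0,-1],[-0.0285,0,0.025,0,-1],[-0.0285,0,0.04,0,-1],[-0.0285,0,0.055,0,-1],[-0.0285,0,0.067,0,-1],[-0.0285,0,0.067,0,-1],[-0.0285,0,0.067,0,-1]]' 20
python3 - <<'E'
from h import *
go(562,65.5,84.6,73.6)
edge("pics/s11.png")
E
```

```text
clock: 23.25
ee_pos: [562.4, 65.4, 97.3]
eef_rot: [2.516, 1.881, 0.0]
contact_force: [0.8, -0.2, -0.4]
width: 0.681
grasp_force: 46.3
delta [-0.     -0.0008  0.0211] turn -0.0002 pos [562.4  65.4  97.3] head 73.57 tilt [ 0.  0. -1.] F [ 0.8 -0.2 -0.4] w 0.681 g 46.3 t 23.25
225 [(368, 375)] 229 [(350, 354), (367, 375)] 233 [(346, 354), (372, 375)] 237 [(345, 355)] 241 [(345, 354)] 245 [(346, 354)] 249 [(346, 353)] 253 [(345, 353)] 257 [(343, 354)] 261 [(345, 354)] 265 [(343, 353)] 269 [(341, 349)]
```

```bash
python3 -m crank '[[0,0,0.005,0,-1],[0,0,0.01,0,-1],[0,0,0.013,0,-1],[0,0,0.015,0,-1],[0,0,0.017,0,-1],[0,0,0.018,0,-1],[0,0,0.019,0,-1],[0,0,0.02,0,-1],[0,0,0.02,0,-1],[0,0,0.02,0,-1]]' 20
python3 - <<'E'
from h import *
go(562,65.5,84.6,73.6)
E
```

```text
clock: 24.55
ee_pos: [562.3, 65.3, 85.1]
eef_rot: [2.516, 1.881, -0.0]
contact_force: [0.4, -0.4, -0.9]
width: 0.678
grasp_force: 46.3
delta [ 0.0001 -0.0006  0.0009] turn -0.0002 pos [562.3  65.3  85.1] head 73.57 tilt [-0.  0. -1.] F [ 0.4 -0.4 -0.9] w 0.678 g 46.3 t 24.55
```

```bash
python3 -m crank '[[0,0,0.001,0,-1],[0,0,0.002,0,-1],[0,0,0.003,0,-1],[0,0,0.004,0,-1],[0,0,0.005,0,-1],[0,0,0.006,0,-1],[0,0,0.006,0,-1],[0,0,0.006,0,-1],[0,0,0.006,0,-1],[0,0,0.006,0,-1]]' 20
python3 - <<'E'
from h import *
go(562,65.5,84.6,73.6)
E
```

```text
clock: 25.8
ee_pos: [562.4, 65.1, 83.8]
eef_rot: [2.515, 1.88, 0.002]
contact_force: [-5.6, -2.0, 15.3]
width: 0.679
grasp_force: 47.3
delta [ 0.0005 -0.0008 -0.0013] turn -0.0002 pos [562.4  65.1  83.8] head 73.56 tilt [ 0.     0.002 -1.   ] F [-5.6 -2.  15.3] w 0.679 g 47.3 t 25.8
```

```bash
python3 -m crank '[[0,0,-0.002,0,-1],[0,0,-0.002,0,-1],[0,0,-0.002,0,0.5],[0,0,-0.002,0,0.7],[0,0,-0.002,0,1],[0,0,-0.002,0,1],[0,0,-0.002,0,1],[0,0,-0.002,0,1],[0,0,-0.002,0,1],[0,0,-0.002,0,1]]' 20
python3 - <<'E'
from h import *
go(562,65.5,84.6,73.6)
edge("pics/s12.png")
E
python3 -m crank '[[0,0,-0.02,0,1],[0,0,-0.05,0,1],[0,0,-0.1,0,1],[0,0,-0.15,0,1],[0,0,-0.2,0,1],[0,0,-0.25,0,1],[-0.1,0,-0.25,0,1],[-0.2,0,-0.25,0,1],[-0.3,0,-0.25,0,1],[-0.3,0,-0.25,0,1]]' 20
python3 -m crank '[[-0.1,0,0,0,1],[-0.2,0,0,0,1],[-0.3,0,0,0,1],[-0.3,0,0,0,1],[-0.3,0,0,0,1],[-0.3,0,0,0,1],[-0.3,0,0,0,1],[-0.3,0,0,0,1],[-0.3,0,0,0,1],[-0.3,0,0,0,1]]'
python3 - <<'E'
from h import *
go(562,65.5,84.6,73.6)
edge("pics/s13.png")
t=cams.capture("top");cv2.imwrite("pics/t13.png",t[...,::-1])
# cup's closed end disc in top view: brightest pinkish blob near tall post
g=cv2.cvtColor(t,cv2.COLOR_RGB2GRAY)[165:240,245:325]
_,m=cv2.threshold(g,0,255,cv2.THRESH_OTSU)
for c in cv2.findContours(m,0,2)[0]:
    if cv2.contourArea(c)>100:
        (x,y),r=cv2.minEnclosingCircle(c);print((x+245,y+165),r,cv2.contourArea(c))
print("expect",proj("top",(562,65.5,120)))
np.set_printoptions(linewidth=250)
print(g[10:62:2,10:66:2])
E
```

```text
clock: 27.05
ee_pos: [562.3, 65.4, 82.7]
eef_rot: [2.516, 1.881, 0.0]
contact_force: [-0.6, -0.1, -0.0]
width: 1.0
grasp_force: 0.0
delta [ 0.0001 -0.0006 -0.0031] turn -0.0002 pos [562.3  65.4  82.7] head 73.57 tilt [ 0.  0. -1.] F [-0.6 -0.1 -0. ] w 1.0 g 0.0 t 27.05
225 [(368, 375)] 229 [(367, 375)] 233 [(372, 375)] 237 [(349, 352)] 241 [(345, 352)] 245 [(343, 353)] 249 [(344, 354)] 253 [(343, 355)] 257 [(343, 355)] 261 [(343, 356)] 265 [(341, 343), (345, 357)] 269 [(340, 357)] 273 [(343, 357)] 
clock: 28.35
ee_pos: [510.3, -110.6, 233.9]
eef_rot: [2.52, 1.873, 0.001]
contact_force: [0.6, 0.1, -0.1]
width: 0.999
grasp_force: 0.0
clock: 29.6
ee_pos: [460.5, -279.8, 232.7]
eef_rot: [-2.516, -1.881, 0.0]
contact_force: [0.2, 0.3, -0.0]
width: 1.0
grasp_force: 0.0
delta [ 5.998e-01 -4.000e-04  2.468e-01] turn -0.0001 pos [ 460.5 -279.8  232.7] head 73.58 tilt [ 0. -0. -1.] F [ 0.2  0.3 -0. ] w 1.0 g 0.0 t 29.6
225 [(368, 375)] 229 [(367, 375)] 233 [(341, 345), (372, 375)] 237 [(330, 333), (341, 343), (348, 352)] 241 [(328, 343), (347, 352)] 245 [(336, 353)] 249 [(339, 354)] 253 [(341,
[... 2458 characters left out ...]
  96  97]
 [148 151 151 153 154 152 152 123 100 101 102 110 104  92  91  96 104  86  74  70  70  70  69  76  98  98  99  97]
 [148 151 149 150 153 152 157 149 102 102  99  99  97  87  82  81  87  70  68  68  69  69  67  92 100 100 100  99]
 [150 153 153 151 152 153 153 152 124 102 100 100 100  99 100 102 103  94  79  69  70  70  81 101  98  99  97 101]
 [153 150 152 152 149 152 151 153 150 122 101  99 100  99 100  99 103 100 100  99  91  87  99 101 100  98  96  99]
 [148 152 149 147 148 155 147 154 150 147 132 107  98  98  98  99 100 101  95  88  89 101  98 147 141 125 127 126]
 [154 150 150 151 152 152 153 151 150 150 151 152 134 123 109 103  85  85  93 109 117 137 153 151 152 155 158 158]]
```

```bash
python3 - <<'E'
from h import *
t=cv2.imread("pics/t13.png",0);m=np.zeros_like(t);m[165:240,255:310]=((t[165:240,255:310]>158)*255)
m=cv2.morphologyEx(m,cv2.MORPH_OPEN,np.ones((3,3)))
c=max(cv2.findContours(m,0,2)[0],key=cv2.contourArea);e=cv2.fitEllipse(cv2.convexHull(c))
print("top disc",e,"on z120",plane("top",e[0],120).round(1),"tall tip earlier",plane("top",(283.6,201),115).round(1))
s0=cv2.imread("pics/s7.png") if 0 else cv2.imread("pics/s4.png");s=cv2.imread("pics/s13.png")
d=cv2.absdiff(s,s0).max(2)
np.set_printoptions(linewidth=250)
print("scene diff rows (gray)");g=cv2.cvtColor(s,6)
print("     ",np.arange(324,368))
for y in range(222,284,2):print(y,g[y,324:368])
print([proj("scene",(562+29*a,65.5+29*b,z)).round(1) for a,b,z in((0,-1,120),(0,1,120),(1,0,120),(-1,0,120),(0,-1,30),(0,1,30),(1,0,30))])
E
```

```text
top disc ((285.69000244140625, 202.7317352294922), (21.834579467773438, 25.34498405456543), 80.24958038330078) on z120 [556.6  58.1 120. ] tall tip earlier [561.4  63.4 115. ]
scene diff rows (gray)
      [324 325 326 327 328 329 330 331 332 333 334 335 336 337 338 339 340 341 342 343 344 345 346 347 348 349 350 351 352 353 354 355 356 357 358 359 360 361 362 363 364 365 366 367]
222 [113 114 113 113 113 114 113 114 113 113 114 112 113 112 112 114 113 113 115 115 115 116 114 113 116 115 115 114 114 114 115 116 117 112 114 113 115 117 116 115 115 116 115 113]
224 [114 115 113 113 114 112 112 113 110 110 112 112 112 114 113 112 111 113 114 114 114 113 114 114 116 115 113 112 114 114 114 116 116 114 114 114 114 115 116 113 113 113 115 115]
226 [114 112 113 113 112 112 112 113 111 112 112 111 111 112 112 114 112 112 113 115 114 114 114 113 115 114 114 113 114 114 114 113 114 113 113 113 112 110 110 111 111 112 112 106]
228 [113 114 112 115 115 111 114 112 112 111 114 112 112 114 113 114 114 113 111 114 114 115 114 111 111 110 112 114 113 112 112 113 112 113 110 109  98  87  82  85  84  8
[... 4386 characters left out ...]
9  50  41  39  40  39  39  39  39  45  51  65  73  80  85  89  91  94 100 107 117 125 132 139 141 143 144 135 125 112  97  79  70  70  71  71  69  72  72  79  95 110 116 116]
280 [ 56  46  41  37  42  38  40  41  39  36  35  36  42  48  58  64  69  78  83  87  88  93  91  92  91  89  85  82  77  74  70  68  68  69  69  69  70  71  71  76  89 103 111 115]
282 [ 53  44  39  41  42  39  40  40  39  37  36  40  35  38  38  42  43  45  47  50  54  56  61  62  66  70  72  73  74  72  70  69  69  69  69  70  71  72  72  77  90 105 114 115]
[array([330.7, 238.4]), array([358. , 239.9]), array([343.1, 247.5]), array([345.6, 231.2]), array([331.3, 271.1]), array([357.4, 272.7]), array([343.1, 280.4])]
```

Numerically, after release the cup leans about 7–10°: its closed end is some 10 mm toward −x/−y, while its mouth is centred. I'll straighten it by regrasping with the pads closing along the lean direction (tool heading 135°).

```bash
python3 -c "
from h import *
go(557.5,61,180,135)"

```

```text
delta [ 0.5908 -0.0056  0.0878] turn -0.3413 pos [ 460.4 -279.9  232.7] head 73.56 tilt [ 0. -0. -1.] F [ 0.5 -0.8  0.1] w 1.001 g 0.0 t 29.7
```

```bash
python3 -m crank '[[0.1,-0.001,0,-0.05,1],[0.2,-0.002,0,-0.1,1],[0.3,-0.003,0,-0.16,1],[0.39,-0.004,0.02,-0.22,1],[0.48,-0.005,0.04,-0.28,1],[0.55,-0.0055,0.06,-0.341,1],[0.591,-0.0055,0.088,-0.341,1],[0.591,-0.0055,0.088,-0.341,1],[0.591,-0.0055,0.088,-0.341,1],[0.591,-0.0055,0.088,-0.341,1]]' 20
python3 -c "
from h import *
go(557.5,61,86,135);go(562.5,66,86,135)"
```

```text
clock: 30.95
ee_pos: [557.8, 60.2, 180.7]
eef_rot: [1.205, 2.9, 0.001]
contact_force: [0.2, 0.0, 0.3]
width: 1.003
grasp_force: 0.0
delta [0.0015 0.0005 0.1579] turn -0.0008 pos [557.8  60.2 180.7] head 134.86 tilt [-0.001  0.001 -1.   ] F [0.2 0.  0.3] w 1.003 g 0.0 t 30.95
delta [0.0015 0.0122 0.1579] turn -0.0008 pos [557.8  60.2 180.7] head 134.86 tilt [-0.001  0.001 -1.   ] F [0.2 0.  0.3] w 1.003 g 0.0 t 30.95
```

```bash
python3 -m crank '[[0.0015,0,0.03,0,1],[0.0015,0,0.06,0,1],[0.0015,0,0.08,0,1],[0.0015,0,0.1,0,1],[0.0015,0,0.12,0,1],[0.0015,0,0.135,0,1],[0.0015,0,0.15,0,1],[0.0015,0,0.158,0,1],[0.0015,0.006,0.158,0,1],[0.0015,0.012,0.158,0,1]]' 20
python3 - <<'E'
from h import *
go(562.5,66,86,135);edge("pics/s14.png")
E
```

```text
clock: 32.2
ee_pos: [562.6, 67.1, 85.5]
eef_rot: [1.203, 2.901, 0.001]
contact_force: [-0.1, -0.1, 0.0]
width: 1.001
grasp_force: 0.0
delta [-0.0012 -0.0013 -0.0009] turn -0.0003 pos [562.6  67.1  85.5] head 134.95 tilt [-0.     0.001 -1.   ] F [-0.1 -0.1  0. ] w 1.001 g 0.0 t 32.2
225 [(372, 375)] 229 [(372, 375)] 233 [(341, 345), (373, 375)] 237 [(329, 331), (333, 336), (339, 342), (344, 349)] 241 [(348, 353)] 245 [(337, 341), (344, 346), (348, 353)] 249 [(334, 336), (342, 344), (348, 354)] 253 [(344, 346), (349, 354)] 257 [(349, 354)] 261 [(349, 356)] 265 [(346, 357)] 269 [(342, 358)] 273 [(343, 357)]
```

```bash
python3 -m crank '[[-0.001,-0.001,0,0,0.8],[-0.001,-0.001,0,0,0.7],[-0.001,-0.001,0,0,0.6],[-0.001,-0.001,0,0,0.5],[-0.001,-0.001,0,0,0.45],[-0.001,-0.001,0,0,0.4],[-0.001,-0.001,0,0,0.36],[-0.001,-0.001,0,0,-1],[-0.001,-0.001,0,0,-1],[-0.001,-0.001,0,0,-1]]' 20
python3 - <<'E'
from h import *
go(562.5,66,86,135);edge("pics/s15.png")
E
```

```text
clock: 33.5
ee_pos: [562.3, 66.1, 85.2]
eef_rot: [1.203, 2.902, 0.001]
contact_force: [-0.8, -0.3, 2.0]
width: 0.663
grasp_force: 21.8
delta [-0.0004  0.0001 -0.0013] turn -0.0003 pos [562.3  66.1  85.2] head 134.95 tilt [-0.     0.001 -1.   ] F [-0.8 -0.3  2. ] w 0.663 g 21.8 t 33.5
225 [(371, 375)] 229 [(371, 375)] 233 [(372, 375)] 237 [(333, 347)] 241 [(344, 348)] 245 [(341, 343)] 249 [] 253 [] 257 [(343, 348)] 261 [(346, 348), (350, 357)] 265 [(342, 357)] 269 [(344, 357)] 273 [(344, 357)]
```

```bash
python3 -m crank '[[0,0,0.001,0,0.3],[0,0,0.001,0,0.34],[0,0,0.001,0,0.36],[0,0,0.001,0,0.38],[0,0,0.001,0,0.4],[0,0,0.001,0,0.43],[0,0,0.001,0,0.5],[0,0,0.001,0,0.6],[0,0,0.001,0,0.8],[0,0,0.001,0,1]]' 20
python3 - <<'E'
from h import *
go(562.5,66,86,135);edge("pics/s16.png")
E
```

```text
clock: 34.8
ee_pos: [562.1, 66.0, 84.5]
eef_rot: [1.204, 2.902, 0.0]
contact_force: [0.0, 0.5, 0.2]
width: 0.999
grasp_force: 0.0
delta [-0.0005  0.0005 -0.0025] turn -0.0003 pos [562.1  66.   84.5] head 134.95 tilt [ 0.  0. -1.] F [0.  0.5 0.2] w 0.999 g 0.0 t 34.8
225 [(372, 375)] 229 [(372, 375)] 233 [(373, 375)] 237 [(333, 349)] 241 [(340, 352)] 245 [(335, 339), (350, 354)] 249 [] 253 [] 257 [] 261 [(352, 356)] 265 [(345, 356)] 269 [(343, 355)] 273 [(343, 356)]
```

Now I rise and move away, then measure the cup's edges in both views.

```bash
python3 -m crank '[[0,0,-0.02,0,1],[0,0,-0.05,0,1],[0,0,-0.1,0,1],[0,0,-0.15,0,1],[0,0,-0.2,0,1],[0,0,-0.25,0,1],[0,0,-0.25,0,1],[0.08,0.08,-0.25,0,1],[0,0.1,-0.25,0,1],[-0.15,-0.15,-0.25,0,1]]' 20
python3 -c "
from h import *
go(460,-280,235,73.6)"
```

```text
clock: 36.1
ee_pos: [591.7, 50.0, 230.5]
eef_rot: [-1.193, -2.902, 0.003]
contact_force: [0.2, -1.0, 0.8]
width: 0.999
grasp_force: 0.0
delta [-0.2308 -0.5453 -0.0065] turn 0.3428 pos [591.7  50.  230.5] head 135.3 tilt [ 0.003 -0.003 -1.   ] F [ 0.2 -1.   0.8] w 0.999 g 0.0 t 36.1
```

```bash
python3 -m crank '[[-0.23,-0.545,0,0,1],[-0.23,-0.545,0,0,1],[-0.23,-0.545,0,0,1],[-0.23,-0.545,0,0,1],[-0.23,-0.545,0,0,1],[-0.23,-0.545,0,0,1],[-0.23,-0.545,0,0,1],[-0.23,-0.545,0,0,1],[-0.23,-0.545,0,0,1],[-0.23,-0.545,0,0,1]]'
python3 - <<'E'
from h import *
go(460,-280,235,73.6)
s=cams.capture("scene")[...,::-1];t=cams.capture("top")[...,::-1]
cv2.imwrite("pics/s17.png",s);cv2.imwrite("pics/t17.png",t)
g=cv2.cvtColor(s,6);np.set_printoptions(linewidth=250)
print("    ",np.arange(326,364))
for y in range(228,284,3):print(y,g[y,326:364])
h=cv2.cvtColor(t,6);print("top   ",np.arange(266,304,2))
for y in range(184,222,2):print(y,h[y,266:304:2])
E
```

```text
clock: 37.35
ee_pos: [455.8, -280.0, 234.5]
eef_rot: [-1.201, -2.903, -0.0]
contact_force: [0.0, -0.5, 0.0]
width: 0.998
grasp_force: 0.0
delta [-0.0049  0.0049 -0.0009] turn 0.3414 pos [ 455.8 -280.   234.5] head 135.05 tilt [ 0.  0. -1.] F [ 0.  -0.5  0. ] w 0.998 g 0.0 t 37.35
     [326 327 328 329 330 331 332 333 334 335 336 337 338 339 340 341 342 343 344 345 346 347 348 349 350 351 352 353 354 355 356 357 358 359 360 361 362 363]
228 [113 112 113 113 113 112 112 111 112 111 111 113 114 115 113 113 112 112 112 112 113 111 109 110 112 111 112 113 112 113 112 111 110 110  99  87  83  84]
231 [111 112 112 112 112 113 113 113 115 115 112 113 113 111 112 111 110 111 109 109 111 113 114 114 112 111 113 112 113 114 114 113 113 113 105  88  75  69]
234 [113 113 114 111 115 114 114 113 111 112 116 121 134 140 135 131 130 132 129 130 132 130 125 121 118 116 114 112 112 111 113 113 114 113 114 113 114 115]
237 [113 112 113 113 111 114 123 131 135 139 141 140 138 139 141 142 141 141 142 141 141 142 142 141 138 137 137 134 123 117 115 115 113 113 112 111 112 113]
240 [113 113 110 107 120 133
[... 3246 characters left out ...]
192 191 189 188 191 187 126  68  70  70  77]
206 [148 112  98 105 178 197 192 191 190 190 190 189 191 154  76  71  70  69  73]
208 [151 111 101  99 123 167 184 190 191 191 189 184 145  81  72  69  69  69  70]
210 [155 116 100 100 111 122 118 144 154 160 125  96  70  74  73  71  69  72  75]
212 [154 118 101 102  99 117 111  93  83  76  74  74  76  76  71  69  68  70  79]
214 [149 139  99 100  99 101 109  97  84  75  76  77  74  72  70  69  68  67  93]
216 [151 150 109 101 101 100 100  98  89  80  78  81  72  68  69  69  70  69  98]
218 [154 156 140 100 100  99 101 101  98 100 102 100  97  79  69  70  68  88 100]
220 [149 152 150 125 102 101 101 100  99 100 102 101  99  98  99  90  81  96  99]
```

The cup now stands upright: both edges are vertical at columns 329.5 and 356.5, and the end disc is centred at about (283,199) against an expected (282.5,200.4). Handing in.

```bash
python3 -c "
from bench import workorder
print(workorder.finish_job())"
```

```text
the job is handed in; nothing more can be done
None
```

Job handed in: the ring sits on the short post's step and the cup stands upright, mouth-down on the tall post's tip; on first release the cup leaned about 7–10°, so I regrasped and straightened it before handing in, at about 37 s.

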